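# Hold the blind vial block bore-up

### The arm

A 6-joint arm with a two-finger parallel gripper is mounted at the origin on the work surface. World frame = base frame: x ahead of the robot, y to its left, z up, the work surface at z = 0. Lengths are in m, angles in rad, forces in N, time in s.
With the tool pointing down it reaches from about 0.325 to 0.775 m from the base axis. Payload 9.3 kg.
Tool frame: the origin (TCP) lies at the very end of the fingers, on their centre line; the grasp point (between the pads) lies 19 mm behind it; z points along the fingers, y is the line along which they close (so a half turn about z gives the same grasp; the last joint's range is limited). The gripper opens to 85 mm and grips with 20 to 120 N. Pads are 22 mm wide; open, the fingers measure 114 mm over their backs; the gripper's body (76 mm by 85 mm) begins 54 mm behind the grasp point. The pads swing forward as they close: fully open they stand 13 mm farther back than shut.
Start: joints at [1.015, 0.259, 0.021, 1.334, 0, 1.418], TCP at [0.216, 0.506, 0.206] pointing down, gripper open.
Joint ranges: [-3.04, 3.04], [-0.91, 1.82], [-1.04, 1.36], [-1.92, 1.95], [-1.52, 1.45], [-3.14, 3.14]. Speed limits (rad/s): [2.22, 2.22, 2.79, 3.14, 3.14, 3.14].

### API

Orientations are given as a unit quaternion [w, x, y, z].
In Python, from station import bot gives the robot as it stands.
- The arm moves only by the tool apply_moves, never from a script. Its argument "targets" is a list of rows, each a list of 7 numbers: the turn, a rotation vector about the world's x, y, z each as a share of 180 degrees, from -1 to 1, then the shift along the world's x, y, z each as a share of 0.5 m, from -1 to 1, then the closure, from 0 (fully open) to 1 (shut). A call has 1 to 10 rows; each row shifts and turns the commanded pose from where the row before left it; what a row does not reach is not made up. A row lasts 1/8 s, in which the tool goes at most 62.5 mm and 10.7 degrees, less where a joint would pass 70% of its speed; a pose out of reach is approached as far as the arm can. A call with a number of a shift or a turn outside -1 to 1 is refused whole. A call with a gripper value outside its range is refused whole. The fingers move at their own pace and stop on an object; the grip force is fixed at half the most. Time passes only in rows, so rows that do not move let the fingers close. It gives the time, the measured TCP pose, the force, the opening and the grip force at its end, in the units of the state.
- bot.sense(): the state, without advancing time (a new reading comes with each control period).
- bot.grab_frame(name): name is "side" or "top" or "wrist"; returns (picture, depth): 400x640x3 uint8, red, green, blue; 400x640 float32, m along the optical axis (not along the pixel's ray), 0 where there is no reading.
- bot.get_calibration(name): a dict with "fovy" (degrees; the focal length in pixels is half the picture's height over the tangent of half this angle, whatever the lens; pixels are square), "cx", "cy" (the principal point, pixels), "extrinsics" (4x4, takes a point from world to camera coordinates); the wrist camera has in their place "mount" (4x4, takes a point from camera to tool coordinates, whose origin is the TCP and whose axes are the flange's). Camera axes: x right, y up, looking along -z (the intrinsics and any distortion apply to the point x, -y, -z); pixel columns grow to the right and rows downward; lengths in m; the calibration is good to about 2 mm. The wrist camera is an equidistant fisheye: a pixel r from the principal point sees the ray r / f radians off the axis. A picture is of the moment at which its call begins: read the wrist's pose just before it. get_calibration takes no time and is no camera call.
- bot.finish_job(): hands the job in; it is judged then, once.
The state is a dict: "time_s": time; "joint_pos": joint angles; "qvel": joint speeds; "joint_torque": joint torques, N m; "eef_pos": TCP position; "tool_rot": TCP orientation; "force": force on the tool from outside, world axes, zero at the start; "ft_torque": the same for the moment, N m; "finger_gap": opening from 0.0 (shut) to 1.0 (fully open); "finger_force": force on a finger pad.
Only numpy, scipy, OpenCV 4.12 (cv2) and the standard library are available. Lean on these libraries where they do the work, as an engineer would, in place of code of your own. Each camera call takes 0.05 s, during which the arm holds its last target. There are 200 camera calls.

### The job

Pick up the square aluminium vial block that lies on its side, and turn it so that its blind bore looks straight up. Make sure by feel: set its closed lower end squarely on the sprung pin of the feeler and press the pin gently down to about half its travel for a moment (the open end would just drop over the pin). Then lift the block off the pin, well clear at more than a hand's width above the bench, and finish there still gripping it, upright, bore up and motionless, ready for a vial; leave the bottle, cell and collar where they stand.

Things in the scene. Friction and masses are not known exactly. Their poses are not given: they have to be found in the camera images.
- block: vial block: plain aluminium block 40 x 40 x 64 mm, 150 to 300 g, with one round blind bore of 26 mm diameter and 46 mm depth in the middle of one 40 x 40 mm end; the other end is closed and flat. Lies on the bench on a 40 x 64 mm side at any yaw. Origin at the centre of the block; its z axis runs along the 64 mm length and points out of the bore's mouth; x and y are square to the flat sides
- block_mouth (a point): centre of the block's bored end, 32 mm from the origin
- block_base (a point): centre of the block's closed end, 32 mm from the origin on the other side
- feeler: feeler: steel stand fixed to the bench, a round foot 64 mm across and 6 mm high with a 48 mm boss up to 20 mm, and an upright steel pin of 12 mm diameter that stands 36 mm out of the boss (pin top 56 mm above the bench). As the pin is shorter than the bore is deep, the open end of the block drops over it and does not press it. Origin at the centre of the foot's underside, z up
- feeler_tip (a point): centre of the top of the feeler's pin; goes down with it
- plunger (a joint): how far the feeler's pin is pressed down, 0 (out) to 0.010 m (stop); a spring pushes back with 2.4 N at the start and 8.4 N at the stop
- wash_bottle: white plastic wash bottle, 68 mm diameter, 185 mm high with a bent spout; bystander; origin at the centre of its underside
- cell: closed steel test cell, upright cylinder 60 mm diameter, 95 mm high; bystander; origin at the centre of its underside
- collar: flat steel collar, 68 mm outside, 40 mm hole, 22 mm high; bystander; origin at the centre of its underside
Not all that is in view belongs to the job. Several things look just like the block: the one meant starts farthest from the robot's base.

How it is judged:
On the way:
1. the closed end of the block, bore up and gripped, presses the feeler's pin down (value of joint plunger above 0.003 m and contact force between block and plunger above 0.5 N and angle between block's own z axis and vertical below 0.2 rad and horizontal distance between block_base and feeler_tip below 0.014 m and contact force between the fingers and block above 2 N), for 0.2 s.
At the end, for the whole second after the job is handed in: The block is held in the fingers at rest, bore up within 0.2 rad of vertical, its closed lower end more than 90 mm above the bench, off the feeler (whose pin is out again) and resting on nothing else (angle between block's own z axis and vertical below 0.2 rad and height (world z) of block_base above 0.09 m and value of joint plunger below 0.0015 m and contact force between block and feeler below 0.1 N and contact force between block and cell below 0.1 N and contact force between block and wash_bottle below 0.1 N and contact force between the fingers and block above 2 N and linear speed of block below 0.02 m/s and angular speed of block below 0.15 rad/s); the arm keeps its last pose, push and grip.
It fails at once if the feeler's pin is rammed (more than 25 N) (contact force between block and plunger above 25 N).
It fails at once if a bystander is moved more than 25 mm (distance of any of wash_bottle, cell, collar from where it was at the start of the episode above 0.025 m).
It also fails if it takes over 58 s, if anything falls off the work surface, if the arm or the gripper's body presses on something with over 40 N, if the wrist force passes 120 N, or if a joint passes its speed limit or range.

## Working session

There is one attempt and no reset: what is moved stays moved. The work goes in short steps, Python scripts to look and compute and a tool call to move; the robot and the scene stay as the last step left them, time stands still between calls to the robot, and variables do not carry over. Pictures are saved under pics/ and viewed, at most 10 in all, crops included, and the job is handed in when it is done.

Besides the shell and the picture viewer there is one more tool, called after "Call:" as name([rows], argument=value, ...), one row to a line, values as JSON. apply_moves: Moves the arm, as the interface text tells. Its arguments: {"type":"object","properties":{"targets":{"type":"array","items":{"type":"array","items":{"type":"number"}}}},"required":["targets"]}

```bash
mkdir -p pics
cat > h.py <<'E'
import numpy as np, cv2
from station import bot
def save(n,img): cv2.imwrite(f'pics/{n}.png',cv2.cvtColor(img,cv2.COLOR_RGB2BGR))
def world(name,d):
    c=bot.get_calibration(name); f=200/np.tan(np.radians(c['fovy'])/2)
    v,u=np.mgrid[0:400,0:640]
    P=np.stack([(u-c['cx'])/f*d,-(v-c['cy'])/f*d,-d,np.ones_like(d)],-1)
    return (P@np.linalg.inv(c['extrinsics']).T)[...,:3]
E
python3 - <<'E'
from h import *
for n in('top','side'):
    p,d=bot.grab_frame(n); save(n,p); W=world(n,d); np.save(n+'.npy',W)
    c=bot.get_calibration(n); print({k:v for k,v in c.items() if k!='extrinsics'}, np.linalg.inv(c['extrinsics'])[:3].round(3).tolist())
    m=(d>0)&(W[...,2]>.012)&(W[...,2]<.25)
    k,l,s,ce=cv2.connectedComponentsWithStats(m.astype(np.uint8))
    for i in range(1,k):
        if s[i,4]>60: q=W[l==i]; print(n,s[i],q.min(0).round(3),q.max(0).round(3),np.median(q,0).round(3))
print(bot.sense())
E
```

```text
{'fovy': 56.93245950388687, 'cx': 322.1369716966206, 'cy': 196.6876241180649} [[-0.013, 0.981, -0.191, 0.399], [-1.0, -0.012, 0.006, 0.014], [0.003, 0.192, 0.981, 0.918]]
top [306 107  27  26 368] [ 0.745 -0.019  0.012] [0.812 0.048 0.026] [0.777 0.015 0.021]
top [ 196  125   37   53 1043] [0.626 0.227 0.013] [0.701 0.297 0.189] [0.649 0.255 0.111]
top [ 554  131   50   37 1283] [ 0.643 -0.656  0.012] [ 0.712 -0.582  0.094] [ 0.672 -0.603  0.087]
top [446 132  37  34 839] [ 0.652 -0.368  0.012] [ 0.712 -0.308  0.098] [ 0.674 -0.329  0.092]
top [ 27 150  68  35 470] [0.588 0.585 0.012] [0.681 0.655 0.137] [0.644 0.603 0.132]
top [359 199  20  19 292] [ 0.522 -0.129  0.014] [ 0.568 -0.081  0.058] [ 0.544 -0.103  0.02 ]
top [259 200  31  24 488] [0.511 0.092 0.012] [0.564 0.162 0.045] [0.537 0.127 0.039]
top [  29  223   77   75 3374] [0.342 0.532 0.012] [0.515 0.721 0.033] [0.429 0.622 0.018]
top [ 496  225  107   66 4632] [ 0.346 -0.627  0.012] [ 0.492 -0.41   0.068] [ 0.417 -0.508  0.061]
top [230 248  20  29 530] [0.385 0.186 0.014] [0.45  0.229 0.045] [0.418 0.204 0.039]
top [282 2
[... 2209 characters left out ...]
0.041]
{'time_s': 0.1, 'joint_pos': array([1.01542423e+00, 2.59122446e-01, 2.08260626e-02, 1.33371502e+00,
       1.37052105e-05, 1.41819404e+00]), 'qvel': array([ 0.00099733, -0.00116039,  0.00244644,  0.00110726, -0.00148812,
        0.00055705]), 'joint_torque': array([ 5.03885312e-03, -5.56691802e+01,  3.45071161e+01,  1.16408631e-02,
       -1.88089266e-04,  8.58061441e-06]), 'eef_pos': array([0.21542734, 0.50573563, 0.20572939]), 'tool_rot': array([-2.17024893e-04,  2.00026407e-01,  9.79790318e-01, -5.67493713e-04]), 'force': array([-0.40662566, -0.3246369 ,  0.71265654]), 'ft_torque': array([ 0.00162298, -0.01526713, -0.00942839]), 'finger_force': 0.0, 'finger_gap': 1.002105689140102}
```

View pics/top.png

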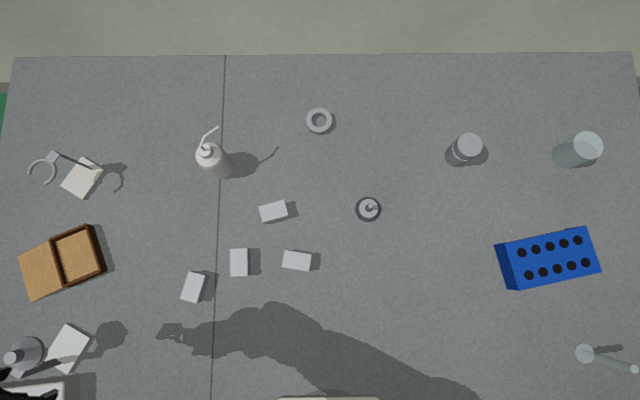

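View pics/side.png

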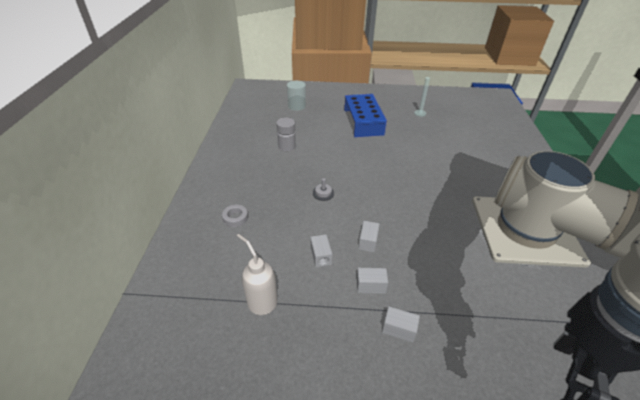

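The top view shows four block lookalikes, at pixels (273,211), (239,262), (297,260) and (193,287). Their distances from the base are 0.55, 0.47, 0.43 and 0.48 m. The one at (273,211) is farthest, so it is the one meant; it appears at (321,250) in the side view, with its bore near (322,261). The feeler is at (368,208) in the top view. I'll confirm this with a crop.

Run:
```python
from h import *
import glob
a=cv2.imread('pics/side.png')[215:285,280:420]; b=cv2.imread('pics/top.png')[185:305,170:390]
a=cv2.resize(a,(660,330),interpolation=cv2.INTER_CUBIC)
cv2.imwrite('pics/crop.png',a)
W=np.load('top.npy')
for (x0,x1,y0,y1) in((254,294,195,228),):
    q=W[y0:y1,x0:x1].reshape(-1,3); q=q[(q[:,2]>.033)&(q[:,2]<.05)]
    print(cv2.minAreaRect((q[:,:2]*1000).astype(np.float32)), np.median(q[:,2]))
W=np.load('side.npy'); q=W[230:268,306:336].reshape(-1,3); q=q[(q[:,2]>.035)&(q[:,2]<.05)]
print(cv2.minAreaRect((q[:,:2]*1000).astype(np.float32)), np.median(q[:,2]))
for n in('top','side'):
    q=np.load(n+'.npy').reshape(-1,3); q=q[(abs(q[:,0]-.545)<.05)&(abs(q[:,1]+.105)<.05)]
    t=q[q[:,2]>.045]; print(n,'pin',len(t),t.mean(0).round(4)); f=q[(q[:,2]>.015)&(q[:,2]<.025)]; print('boss',cv2.minEnclosingCircle((f[:,:2]*1000).astype(np.float32)))
```

```text
((538.4910888671875, 127.43778991699219), (40.140357971191406, 63.977203369140625), 15.726255416870117) 0.03951573542618414
((538.57275390625, 128.33184814453125), (40.43479537963867, 66.69132232666016), 15.64262580871582) 0.04169881893523486
top pin 23 [ 0.5449 -0.1044  0.0538]
boss ((545.5367431640625, -105.17018127441406), 23.88728141784668)
side pin 21 [ 0.5456 -0.1015  0.0535]
boss ((545.5492553710938, -103.79582977294922), 24.327430725097656)
```

View pics/crop.png

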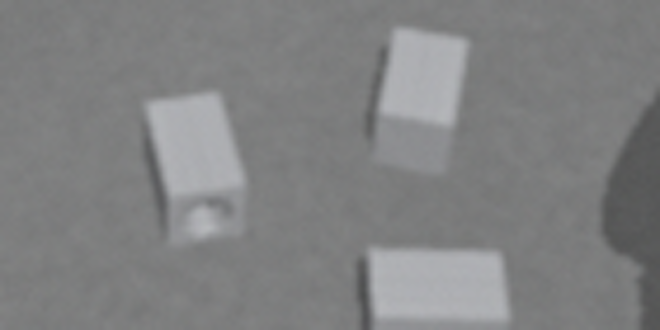

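The crop confirms it: the left block (crop pixel 205,160) shows its bore (about 207,218) at the +y end. I'll reach for that one, tilting the fingers 35° towards the closed end so the 90° turn stays within the wrist's range.

Call:
apply_moves([
  [0,0,-0.0285,0.065,-0.078,0,0],
  [0,0,-0.0285,0.065,-0.078,0,0],
  [0,0,-0.0285,0.065,-0.078,0,0],
  [0,0,-0.0285,0.065,-0.078,0,0],
  [0,0,-0.0285,0.065,-0.078,0,0],
  [0,0,-0.0285,0.065,-0.078,0,0],
  [0,0,-0.0285,0.065,-0.078,0,0],
  [0,0,-0.0285,0.065,-0.078,0,0],
  [0,0,-0.0285,0.065,-0.078,0,0],
  [0,0,-0.0285,0.065,-0.078,0,0],
])

```text
time_s: 1.35
eef_pos: [0.5413, 0.1145, 0.206]
tool_rot: [-0.0, 0.606, 0.796, -0.0]
force: [0.5, 0.9, -0.5]
finger_gap: 1.0
finger_force: 0.0
```

Call:
apply_moves([
  [-0.0468,-0.0131,0,0,0,-0.045,0],
  [-0.0468,-0.0131,0,0,0,-0.045,0],
  [-0.0468,-0.0131,0,0,0,-0.045,0],
  [-0.0468,-0.0131,0,0,0,-0.045,0],
  [0,0,0,0,0,0,0],
])

```text
time_s: 1.98
eef_pos: [0.5386, 0.1172, 0.113]
tool_rot: [0.238, 0.574, 0.761, -0.184]
force: [0.8, -0.1, 0.3]
finger_gap: 0.999
finger_force: 0.0
```

Run:
```python
from h import *
from scipy.spatial.transform import Rotation as R
s=bot.sense(); p,d=bot.grab_frame('wrist'); save('w1',p)
q=s['tool_rot']; print(s['eef_pos'],R.from_quat(np.r_[q[1:],q[0]]).as_matrix().round(3),s['joint_pos'].round(3))
```

```text
[0.53863739 0.11721552 0.11299736] [[-0.227  0.962  0.151]
 [ 0.787  0.273 -0.554]
 [-0.574 -0.007 -0.819]] [ 0.394  0.394 -0.18   1.086 -0.606  1.714]
```

View pics/w1.png

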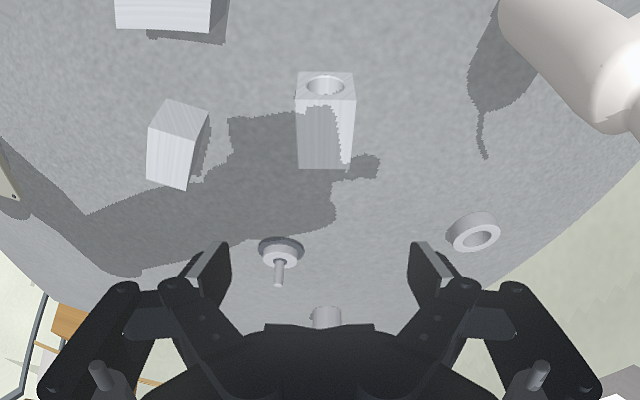

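The wrist view shows the block centred between the fingers (about 325,130), with its bore at (325,87) on the far side as expected.

Call:
apply_moves([
  [0,0,0,0.002,-0.002,-0.06,0],
  [0,0,0,0.002,-0.002,-0.06,0],
  [0,0,0,0.002,-0.002,-0.06,0],
  [0,0,0,0.002,-0.001,-0.034,0],
  [0,0,0,0,0,0,0.3],
  [0,0,0,0,0,0,1],
  [0,0,0,0,0,0,1],
  [0,0,0,0,0,0,1],
  [0,0,0,0,0,0,1],
  [0,0,0,0,0,0,1],
])

```text
time_s: 3.28
eef_pos: [0.5455, 0.1126, 0.011]
tool_rot: [0.24, 0.577, 0.76, -0.181]
force: [0.2, -0.5, 4.9]
finger_gap: 0.45
finger_force: 60.3
```

Call:
apply_moves([
  [0,0,0,0,0,0.03,1],
  [0,0,0,0,0,0.06,1],
  [0,0,0,0,0,0.08,1],
  [0,0,0,0,0,0.08,1],
  [0,0,0,0,0,0.08,1],
  [0,0,0,0,0,0.06,1],
  [0,0,0,0,0,0,1],
])

```text
time_s: 4.15
eef_pos: [0.5453, 0.1129, 0.2073]
tool_rot: [0.241, 0.577, 0.759, -0.179]
force: [0.0, -0.1, -3.8]
finger_gap: 0.442
finger_force: 61.2
```

Call:
apply_moves([
  [0.0481,0.0136,0,0,-0.042,0,1],
  [0.0481,0.0136,0,0,-0.042,0,1],
  [0.0481,0.0136,0,0,-0.042,0,1],
  [0.0481,0.0136,0,0,-0.042,0,1],
  [0.0481,0.0136,0,0,-0.042,0,1],
  [0.0481,0.0136,0,0,-0.042,0,1],
  [0.0481,0.0136,0,0,-0.042,0,1],
  [0.0481,0.0136,0,0,-0.042,0,1],
  [0.0481,0.0136,0,0,-0.042,0,1],
  [0.0481,0.0136,0,0,-0.042,0,1],
])

```text
time_s: 5.4
eef_pos: [0.5325, -0.0839, 0.1767]
tool_rot: [-0.353, 0.544, 0.708, 0.28]
force: [-0.4, 0.6, -3.5]
finger_gap: 0.451
finger_force: 61.2
```

Call:
apply_moves([
  [0,0,0,0,0,0,1],
  [0,0,0,0,0,0,1],
])

```text
time_s: 5.65
eef_pos: [0.5318, -0.0816, 0.1783]
tool_rot: [-0.352, 0.544, 0.709, 0.278]
force: [-0.2, 0.4, -2.7]
finger_gap: 0.447
finger_force: 61.3
```

Run:
```python
from h import *
from scipy.spatial.transform import Rotation as R
s=bot.sense(); q=s['tool_rot']; print(s['eef_pos'],R.from_quat(np.r_[q[1:],q[0]]).as_matrix().round(3),s['joint_pos'].round(3))
ims=[]
for n in('top','side'):
    p,d=bot.grab_frame(n); W=world(n,d); np.save(n+'2.npy',W)
    C=np.linalg.inv(np.linalg.inv(bot.get_calibration(n)['extrinsics'])); c=bot.get_calibration(n); f=200/np.tan(np.radians(c['fovy'])/2)
    X=C@np.r_[s['eef_pos']+[.002,-.009,.016],1]; u=int(c['cx']-f*X[0]/X[2]); v=int(c['cy']+f*X[1]/X[2]); print(n,u,v)
    x0,y0=max(u-50,0),max(v-50,0); ims.append(cv2.resize(p[y0:y0+100,x0:x0+100],(400,400),interpolation=cv2.INTER_CUBIC)); print(x0,y0)
save('c2',np.hstack(ims))
```

```text
[ 0.53181708 -0.08161117  0.17825994] [[-0.16   0.967 -0.197]
 [ 0.576  0.253  0.777]
 [ 0.802  0.011 -0.598]] [-0.63   0.694  0.269  1.948  0.538  0.447]
top 372 199
322 149
side 328 140
278 90
```

View pics/c2.png

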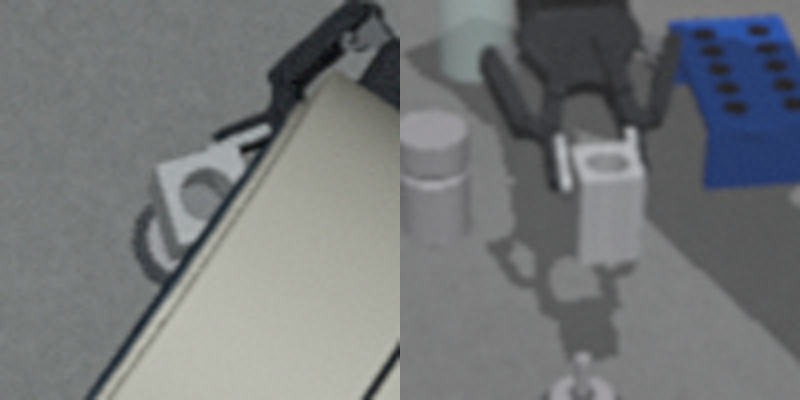

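The block is upright with its bore up: the ring of the bore is at about (205,190) in the left crop and (607,160) in the right. Joint 4 is at its limit, so I'll yaw the tool to free it, and first measure the block in the hand.

Run:
```python
from h import *
W=np.load('side2.npy')[120:160,318:345].reshape(-1,3)
e=bot.sense()['eef_pos']
q=W[(abs(W-e-[0,0,.016])<.06).all(1)]
print(len(q),q.min(0),q.max(0),np.percentile(q[:,2],[2,50,98]))
t=q[q[:,2]>q[:,2].max()-.006]; print('top',cv2.minAreaRect((t[:,:2]*1000).astype(np.float32)),np.median(t[:,2]))
for z in np.arange(.14,.23,.01):
    k=q[abs(q[:,2]-z)<.005]; print(round(z,2),len(k),k.min(0).round(3)[:2] if len(k) else '',k.max(0).round(3)[:2] if len(k) else '', k.mean(0).round(3) if len(k) else '')
Wt=np.load('top2.npy'); r=Wt[180:215,355:392].reshape(-1,3); r=r[(abs(r-e)<.07).all(1)]
t=r[r[:,2]>np.percentile(r[:,2],97)-.006]; print('toptop',np.percentile(r[:,2],[5,50,90]),t.min(0),t.max(0))
```

```text
634 [ 0.50675926 -0.14096101  0.16308466] [ 0.56471673 -0.06246512  0.23282834] [0.16625352 0.21255646 0.23012669]
top ((528.4601440429688, -100.04517364501953), (58.76487731933594, 66.71188354492188), 15.02486801147461) 0.2284294354783063
0.14 0   
0.15 0   
0.16 5 [ 0.514 -0.076] [ 0.545 -0.068] [ 0.528 -0.072  0.164]
0.17 56 [ 0.509 -0.102] [ 0.557 -0.063] [ 0.533 -0.073  0.17 ]
0.18 62 [ 0.51  -0.102] [ 0.557 -0.063] [ 0.533 -0.073  0.18 ]
0.19 62 [ 0.51  -0.102] [ 0.562 -0.063] [ 0.534 -0.073  0.19 ]
0.2 64 [ 0.51  -0.099] [ 0.563 -0.062] [ 0.535 -0.073  0.2  ]
0.21 99 [ 0.507 -0.123] [ 0.563 -0.063] [ 0.535 -0.084  0.21 ]
0.22 132 [ 0.509 -0.141] [ 0.564 -0.063] [ 0.532 -0.091  0.22 ]
toptop [0.17722008 0.21749136 0.22591932] [ 0.5095187  -0.12238758  0.22101152] [ 0.56618636 -0.06416978  0.22957903]
```

Call:
apply_moves([
  [0,0,-0.045,0,0,0,1],
  [0,0,-0.045,0,0,0,1],
  [0,0,-0.045,0,0,0,1],
  [0,0,-0.045,0,0,0,1],
  [0,0,-0.045,0,0,0,1],
  [0,0,0,0,0,0,1],
])

```text
time_s: 6.5
eef_pos: [0.5307, -0.0802, 0.1804]
tool_rot: [-0.232, 0.755, 0.478, 0.383]
force: [-0.2, 0.7, -2.5]
finger_gap: 0.447
finger_force: 61.6
```

```bash
cat > m.py <<'E'
from h import *
from scipy.spatial.transform import Rotation as R
s=bot.sense(); q=s['tool_rot']; M=R.from_quat(np.r_[q[1:],q[0]]).as_matrix(); print(s['eef_pos'],M.round(3),s['joint_pos'].round(3))
p,d=bot.grab_frame('side'); np.save('s3.npy',world('side',d)); c=bot.get_calibration('side'); f=200/np.tan(np.radians(c['fovy'])/2)
X=c['extrinsics']@np.r_[s['eef_pos'],1]; u=int(c['cx']-f*X[0]/X[2]); v=int(c['cy']+f*X[1]/X[2]); print(u,v)
W=np.load('s3.npy')
for r in range(v-25,v+20,3): print(r,[('%d,%d,%d'%tuple(1000*(W[r,k]-s['eef_pos']))) for k in range(u-14,u+16,4)])
x0,y0=u-40,v-40; save('c3',cv2.resize(p[y0:y0+100,x0:x0+100],(500,500),interpolation=cv2.INTER_CUBIC))
E
python3 m.py
```

```text
[ 0.53070938 -0.08020163  0.18042833] [[ 0.249  0.9    0.357]
 [ 0.544 -0.435  0.718]
 [ 0.801  0.015 -0.598]] [-0.801  0.373 -0.247  1.37   0.857  1.019]
329 147
122 ['67,-420,-177', '52,-418,-176', '37,-426,-180', '23,-426,-179', '0,-48,45', '-9,-67,35', '-21,-430,-179', '-36,-436,-182']
125 ['65,-399,-178', '51,-401,-178', '36,-400,-177', '10,-46,37', '0,-25,50', '-7,-408,-179', '-22,-407,-179', '-36,-407,-177']
128 ['64,-381,-179', '49,-377,-176', '35,-379,-177', '9,-11,50', '0,-18,46', '-10,-14,49', '-20,-15,49', '-30,-15,50']
131 ['63,-360,-179', '48,-359,-178', '18,0,48', '8,0,49', '0,-17,38', '-11,-19,37', '-21,0,50', '-37,-366,-178']
134 ['61,-341,-179', '47,-340,-178', '18,3,42', '8,9,46', '-1,11,47', '-11,12,49', '-21,2,43', '-31,-13,33']
137 ['60,-320,-178', '46,-323,-179', '17,5,34', '7,8,37', '-2,13,40', '-12,20,46', '-21,3,35', '-31,-6,29']
140 ['59,-303,-179', '45,-306,-181', '17,6,26', '7,11,30', '-2,14,32', '-12,17,35', '-22,3,26', '-32,-5,21']
143 ['57,-283,-178', '43,-283,-178', '17,4,16', '7,8,19', '-2,15,24', '-16,802,552', '-22,2,17', '-38,-289,-177']
146 ['56,
[... 161 characters left out ...]
,14,5', '-13,20,10', '-23,-1,-4', '-39,-255,-179']
152 ['53,-227,-177', '40,-227,-176', '17,5,-10', '6,8,-7', '-3,14,-3', '-13,17,0', '-24,-3,-14', '-39,-233,-175']
155 ['52,-212,-178', '39,-213,-177', '26,-215,-178', '12,-215,-178', '-3,13,-13', '-14,18,-8', '-26,-218,-178', '-39,-221,-179']
158 ['51,-194,-177', '38,-197,-178', '25,-197,-177', '12,-196,-176', '0,-199,-177', '-14,-200,-177', '-27,-202,-178', '-40,-201,-177']
161 ['50,-181,-179', '37,-179,-177', '24,-182,-178', '11,-183,-179', '-1,-181,-176', '-14,-185,-179', '-27,-184,-177', '-40,-184,-176']
164 ['49,-163,-178', '36,-163,-177', '23,-165,-178', '10,-167,-178', '-2,-166,-177', '-15,-169,-178', '-27,-173,-181', '-40,-169,-177']
```

View pics/c3.png

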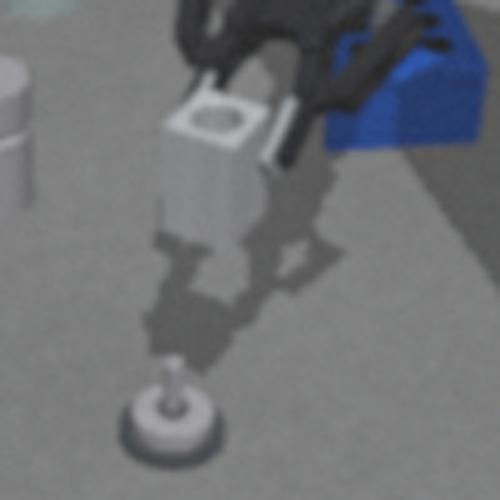

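The crop shows the block upright, bore at (215,115), with the feeler pin below it at (172,365). Now I'll align over the pin and lower to about 10 mm above it.

Call:
apply_moves([
  [0,0,0,0.019,-0.016,0,1],
  [0,0,0,0.019,-0.016,0,1],
  [0,0,0,0,0,-0.05,1],
  [0,0,0,0,0,-0.06,1],
  [0,0,0,0,0,-0.05,1],
  [0,0,0,0,0,-0.03,1],
  [0,0,0,0,0,0,1],
  [0,0,0,0,0,0,1],
])

```text
time_s: 7.55
eef_pos: [0.5512, -0.0981, 0.0837]
tool_rot: [-0.234, 0.756, 0.477, 0.383]
force: [0.5, -0.6, -2.4]
finger_gap: 0.449
finger_force: 61.6
```

```bash
python3 m.py | head -5
```

```text
[ 0.55121666 -0.09811247  0.08367523] [[ 0.251  0.9    0.356]
 [ 0.541 -0.436  0.719]
 [ 0.802  0.012 -0.597]] [-0.797  0.513 -0.301  1.175  0.859  1.025]
321 172
147 ['62,-240,-82', '48,-238,-80', '35,-243,-83', '21,-241,-81', '0,-53,48', '-10,-65,40', '-18,-245,-81', '-32,-248,-83']
```

View pics/c3.png

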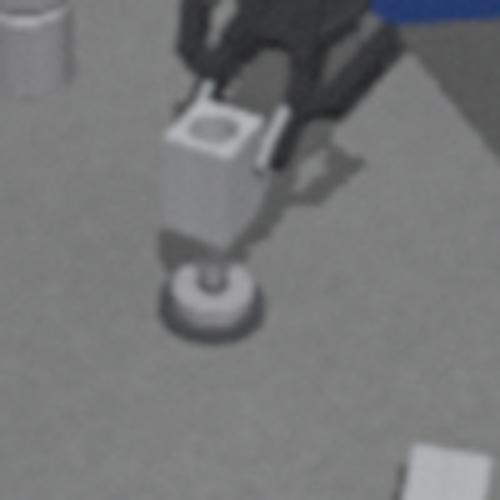

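The pin, at (211,272), sits under the middle of the block. I'll lower the block in small steps and watch the force.

Call:
apply_moves([
  [0,0,0,-0.002,0.002,-0.008,1],
  [0,0,0,0,0,-0.008,1],
  [0,0,0,0,0,-0.006,1],
  [0,0,0,0,0,-0.004,1],
  [0,0,0,0,0,0,1],
])

```text
time_s: 8.22
eef_pos: [0.5497, -0.0968, 0.0702]
tool_rot: [-0.234, 0.756, 0.477, 0.383]
force: [-2.1, -0.7, 0.7]
finger_gap: 0.447
finger_force: 62.0
```

Call:
apply_moves([
  [0,0,0,0,0,-0.004,1],
  [0,0,0,0,0,-0.004,1],
  [0,0,0,0,0,0,1],
  [0,0,0,0,0,0,1],
])

```text
time_s: 8.72
eef_pos: [0.5498, -0.0968, 0.0663]
tool_rot: [-0.234, 0.756, 0.477, 0.383]
force: [-1.0, -0.8, 3.9]
finger_gap: 0.448
finger_force: 62.2
```

Call:
apply_moves([
  [0,0,0,0,0,0,1],
  [0,0,0,0,0,0,1],
  [0,0,0,0,0,0,1],
])

```text
time_s: 9.1
eef_pos: [0.5498, -0.0968, 0.0662]
tool_rot: [-0.234, 0.756, 0.477, 0.383]
force: [-2.1, -1.5, 3.5]
finger_gap: 0.445
finger_force: 62.2
```

```bash
python3 m.py | cut -c1-150; python3 -c "
from station import bot
print(bot.sense()['force'])"
```

```text
[ 0.54976018 -0.09679642  0.06620678] [[ 0.252  0.9    0.356]
 [ 0.541 -0.436  0.719]
 [ 0.802  0.011 -0.597]] [-0.797  0.532 -0.323  1.134  0.859  1.025]
322 177
152 ['58,-212,-64', '44,-210,-62', '31,-217,-67', '18,-214,-64', '-1,-52,50', '-12,-67,40', '-21,-218,-64', '-35,-220,-65']
155 ['56,-196,-65', '43,-200,-67', '30,-196,-64', '9,-48,42', '-2,-42,48', '-9,-202,-66', '-22,-201,-64', '-35,-206,-67']
158 ['55,-178,-64', '42,-178,-64', '29,-183,-66', '7,-22,51', '-3,-24,50', '-10,-181,-62', '-23,-183,-64', '-36,-187,-65']
161 ['54,-164,-66', '40,-158,-61', '27,-163,-63', '7,-9,50', '-3,-21,42', '-14,-15,47', '-25,-14,49', '-36,-20,44']
164 ['52,-145,-64', '39,-150,-67', '17,1,48', '6,-11,39', '-3,-19,34', '-15,-13,38', '-26,-5,45', '-37,-16,37']
167 ['50,-128,-63', '38,-131,-64', '16,4,40', '5,13,47', '-5,13,48', '-15,10,46', '-26,-5,35', '-37,-13,30']
170 ['49,-115,-65', '37,-113,-63', '16,7,32', '5,11,36', '-5,15,39', '-16,12,38', '-26,-4,25', '-37,-9,22']
173 ['48,-101,-66', '35,-98,-62', '16,4,19', '5,10,25', '-5,16,30', '-16,13,28', '-27,-8,11', '-38,-105,-64']
176 ['47,-83,-63', '35,-87,-65', '16,5,9', '5,12,15', '-5,14,18', '-16,13,18', '-27,-9,0', '-39,-90,-63']
179 ['45,-67,-62', '33,-71,-65', '16,4,-1', '5,10,3', '-6,13,6', '-17,12,6', '-28,-9,-10', '-39,-77,-65']
182 ['44,-54,-63', '32,-55,-63', '16,4,-12', '5,9,-7', '-6,15,-2', '-17,13,-3', '-27,-63,-66', '-40,-63,-65']
185 ['43,-41,-64', '31,-44,-66', '19,-42,-63', '6,-19,-43', '-6,17,-11', '-17,-22,-44', '-28,-44,-61', '-40,-47,-63']
188 ['42,-27,-64', '30,-28,-64', '17,-5,-43', '5,-9,-46', '-6,-3,-40', '-17,-8,-43', '-29,-25,-58', '-40,-31,-62']
191 ['41,-13,-63', '29,-14,-63', '16,0,-49', '4,8,-42', '-6,4,-44', '-18,2,-46', '-29,-15,-60', '-41,-23,-67']
194 ['39,2,-61', '28,-1,-63', '16,0,-61', '4,11,-51', '-7,17,-44', '-18,11,-49', '-30,-2,-61', '-41,-9,-66']
[-1.30337213 -0.83509975  2.00988191]
```

View pics/c3.png

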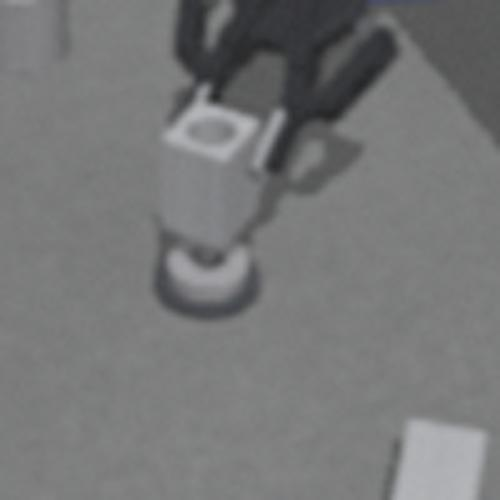

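The block presses squarely on the pin, hidden beneath it at about (208,250). I'll go 1 mm deeper for margin, hold, then lift clear.

Call:
apply_moves([
  [0,0,0,0,0,-0.002,1],
  [0,0,0,0,0,0,1],
  [0,0,0,0,0,0,1],
  [0,0,0,0,0,0,1],
])

```text
time_s: 9.65
eef_pos: [0.5498, -0.0968, 0.0652]
tool_rot: [-0.234, 0.756, 0.477, 0.383]
force: [-1.9, -0.4, 3.0]
finger_gap: 0.45
finger_force: 62.2
```

Call:
apply_moves([
  [0,0,0,0,0,0.01,1],
  [0,0,0,0,0,0.03,1],
  [0,0,0,0,0,0.06,1],
  [0,0,0,0,0,0.06,1],
  [0,0,0,0,0,0.05,1],
  [0,0,0,0,0,0.03,1],
  [0,0,0,0,0,0,1],
  [0,0,0,0,0,0,1],
  [0,0,0,0,0,0,1],
  [0,0,0,0,0,0,1],
])

```text
time_s: 10.9
eef_pos: [0.5496, -0.0967, 0.1846]
tool_rot: [-0.235, 0.756, 0.476, 0.383]
force: [-0.1, -0.2, -3.7]
finger_gap: 0.448
finger_force: 61.7
```

```bash
python3 m.py | head -5; python3 -c "
from station import bot
s=bot.sense();print(s['qvel'].round(3),s['force'])"
```

```text
[ 0.5495984  -0.09668568  0.18458359] [[ 0.253  0.9    0.355]
 [ 0.54  -0.436  0.72 ]
 [ 0.803  0.01  -0.596]] [-0.797  0.409 -0.178  1.405  0.859  1.025]
322 142
117 ['77,-439,-183', '62,-442,-184', '47,-441,-182', '32,-440,-181', '0,-45,47', '-9,-65,36', '-12,-452,-186', '-28,-447,-183']
[ 0.001 -0.005  0.004 -0.     0.     0.001] [-0.07368102 -0.39661417 -2.83437481]
```

View pics/c3.png

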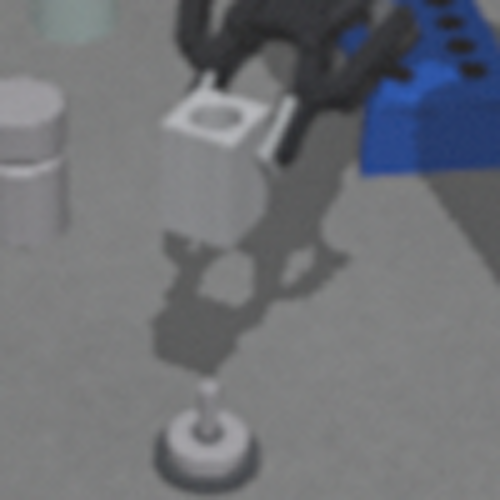

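The block is upright with its bore up at (215,115), base about 0.17 m above the bench. It is well clear of the pin, which is out again at (208,390). Handing in.

```bash
python3 -c "
from station import bot
print(bot.finish_job())"
```

```text
the job is handed in; nothing more can be done
None
```

I handed the job in at about 11 s: by the force reading the block's closed end pressed the feeler pin down roughly 6 mm, and the block is now held still, upright and bore up, with its base about 0.17 m above the bench; no verdict came back.

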